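Checking dryer roller sleeves on a stepped gauge pin

ROBOT

A 7-joint arm with a two-finger parallel gripper is mounted at the origin on the work surface. World frame = base frame: x ahead of the robot, y to its left, z up, the work surface at z = 0. Lengths are in m, angles in rad, forces in N, time in s.
With the tool pointing down it reaches from about 0.4 to 0.875 m from the base axis. Payload 6.5 kg.
Tool frame: the origin (TCP) lies at the very end of the fingers, on their centre line; the grasp point (between the pads) lies 19 mm behind it (r.grasp_offset is the distance from the TCP to the grasp point, in m); z points along the fingers, x is the direction in which the jaws open and shut, and the axes are right-handed (so a half turn about z gives the same grasp; the last joint's range is limited). The gripper opens to 85 mm and grips with 20 to 120 N. Pads are 22 mm wide; open, the fingers measure 114 mm over their backs; the gripper's body (76 mm by 85 mm) begins 54 mm behind the grasp point. The pads swing forward as they close: fully open they stand 13 mm farther back than shut.
Start: joints at [-1.292, 0.536, -0.004, 1.538, 0.003, 1.067, -0.071], TCP at [0.22, 0.612, 0.231] pointing down, gripper open.
Joint ranges: [-2.7, 2.7], [-0.37, 2.16], [-1.27, 1.26], [0.24, 2.4], [-1.31, 4.45], [0.19, 1.91], [-2.76, 2.76]. Speed limits (rad/s): [2.39, 2.39, 3.14, 3.14, 3.14, 3.14, 3.14].

INTERFACE

Orientations are given as [roll, pitch, yaw] about the fixed x, y, z axes, in that order (R = Rz(yaw) Ry(pitch) Rx(roll)).
In Python, from workcell import r, optics gives the robot as it stands. The module is installed in compiled form; this text tells all that it offers.
- The arm moves only by the tool servo_tool, never from a script. Its argument "moves" is one flat list of numbers, 7 for each row, row after row: the turn, a rotation vector about the world's x, y, z in rad, then the shift along the world's x, y, z in m, then the closure, from -1 (fully open) to 1 (shut). A call has 1 to 20 rows; each row shifts and turns the commanded pose from where the row before left it; what a row does not reach is not made up. A row lasts 1/8 s, in which the tool goes at most 62.5 mm and 10.7 degrees, less where a joint would pass 70% of its speed; a pose out of reach is approached as far as the arm can. A call with a gripper value outside its range is refused whole. The fingers move at their own pace and stop on an object; the grip force is fixed at half the most. Time passes only in rows, so rows that do not move let the fingers close. It gives the time, the measured TCP pose, the force and the opening at its end, in the units of the state.
- r.sense(): the state, without advancing time (a new reading comes with each control period).
- optics.snapshot(name): name is "scene" or "top"; returns a dict with "pixels" (400x640x3 uint8, blue, green, red), "vertical_fov" (degrees; the focal length in pixels is half the picture's height over the tangent of half this angle, whatever the lens; pixels are square), "cx", "cy" (the principal point, pixels), "D" ([k1, k2, p1, p2, k3] as OpenCV has them; the pictures are not rectified), "eye" and "orientation" of the camera in the world. Camera axes: x right, y down, z forward; pixel columns grow to the right and rows downward; lengths in m; the calibration is good to about 2 mm. A picture is of the moment at which its call begins. There is no depth.
- r.hand_in(): hands the job in, once; it reports no verdict.
The state is a dict: "time": time; "qpos": joint angles; "qvel": joint speeds; "effort": joint torques, N m; "ee_pos": TCP position; "orientation": TCP orientation; "force": force on the tool from outside, world axes, zero at the start; "torque": the same for the moment, N m; "gripper_width": finger opening in m.
Only numpy, scipy, OpenCV 4.12 (cv2) and the standard library are available. Lean on these libraries where they do the work, as an engineer would, in place of code of your own. Each camera call takes 0.05 s, during which the arm holds its last target. There are 200 camera calls.

TASK

Check the two spare dryer-roller sleeves on the stepped gauge pin: first lift the lid off the metal tin by its knob and lay it flat, knob up, on the cork mat. Then take the sleeves one at a time: lower each over the pin until it will go no farther; one that reaches the gauge's base plate is good and is stood upright in the tin, one that stops higher up, on the pin's step, is stood upright in the white tray, and each is put away before the next is tried. Leave everything else on the counter where it is.

Things in the scene. Friction and masses are not known exactly. Their poses are not given: they have to be found in the camera images.
- sleeve_a: plain steel sleeve, a tube 40 mm in outside diameter and 40 mm tall with a round bore right through, standing on end on the counter. The bore is either 27 mm or 21 mm across (one sleeve of each, not marked). Origin: centre of its lower end; z up along the bore. About 0.2 kg.
- sleeve_b: plain steel sleeve, a tube 40 mm in outside diameter and 40 mm tall with a round bore right through, standing on end on the counter. The bore is either 27 mm or 21 mm across (one sleeve of each, not marked). Origin: centre of its lower end; z up along the bore. About 0.2 kg.
- gauge: fixed gauge: dark steel plate 80 x 80 x 12 mm with an upright steel pin in its centre: 24 mm in diameter up to 42 mm above the counter, a 45-degree shoulder, 18 mm from 45 to 57 mm, then a taper to an 8 mm nose at 68 mm. Origin: centre of the plate's underside. A 27 mm bore goes down to the plate (sleeve's lower end at 12 mm), a 21 mm bore stops on the shoulder (at about 43 mm).
- gauge_tip (a point): the top of the pin's nose, 68 mm above the counter, on the pin's axis
- tin: round open aluminium tin fixed to the counter, 138 mm outside diameter, 60 mm tall, wall 3 mm, floor 4 mm thick; at the start the loose lid covers it. Origin: centre of its underside, on the counter.
- lid: loose flat aluminium lid of the tin: disc 144 mm in diameter, 6 mm thick, below it a plug 116 mm in diameter, 5 mm deep; on top a 14 mm stem and a black knob 28 mm in diameter from 19 to 41 mm above the origin. Origin: centre of the disc's underside, z up through the knob. On the tin the origin is 60 mm above the counter; laid on the mat, 9 mm. About 0.14 kg.
- lid_knob (a point): centre of the knob of the lid, 30 mm above the lid's origin: the place to grip it
- tray: shallow square white plastic tray fixed to the counter, 140 x 140 mm outside, 35 mm tall, walls and floor 4 mm. Origin: centre of its underside; x and y along its sides.
- mat: square cork mat fixed to the counter, 150 x 150 mm, 4 mm thick. Origin: centre of its underside.
- spool: bystander: reel of dark thread, 40 mm in diameter, 52 mm tall, upright. Origin: centre of its underside.
- jar: bystander: small closed jar, 56 mm in diameter, 70 mm tall. Origin: centre of its underside.
- tape: bystander: cardboard tape core, a ring lying flat, 84 mm in diameter, 25 mm tall. Origin: centre of its underside.
- roller: bystander: black rubber dryer roller lying flat, 68 mm in diameter, 30 mm tall. Origin: centre of its underside.
- bolt: bystander: dark steel axle bolt standing on its 24 mm head, shank 12 mm in diameter, 50 mm tall in all. Origin: centre of its underside.
- oil: bystander: white oil bottle, 52 mm in diameter, 150 mm tall, at the far left. Origin: centre of its underside.
- mug: bystander: white mug, 76 mm in diameter plus a handle, 85 mm tall, at the far right. Origin: centre of its underside.
- driver: bystander: screwdriver 190 mm long and 26 mm thick at the handle, lying at the far edge of the work area, roughly across it. Origin: middle of its length, at counter height.

How it is judged:
By the outcome, as a careful person would: the job done as asked, in the order asked, and still so for the second after the job is handed in, with the robot touching nothing.
It also fails if it takes over 72 s, if anything falls off the work surface, if the arm or the gripper's body presses on something with over 40 N, if the wrist force passes 120 N, or if a joint passes its speed limit or range.

## Working session

There is one attempt and no reset: what is moved stays moved. The work goes in short steps, Python scripts to look and compute and a tool call to move; the robot and the scene stay as the last step left them, time stands still between calls to the robot, and variables do not carry over. Pictures are saved under pics/ and viewed, about 8 in all and at most 12, crops included, and the job is handed in when it is done.

Besides the shell and the picture viewer there is one more tool, called after "Call:" as a command line: name --argument value ..., lists and objects as JSON in quotes. servo_tool: Moves the arm, as the interface text tells. Its arguments: {"type":"object","properties":{"moves":{"type":"array","items":{"type":"number"}}},"required":["moves"]}

```bash
mkdir -p pics
cat > h.py <<'E'
import numpy as np, cv2
from workcell import r, optics
from scipy.spatial.transform import Rotation as Ro
def snap(n,f=None):
    s=optics.snapshot(n)
    if f: cv2.imwrite('pics/'+f,s['pixels'])
    return s
def K(s):
    f=200/np.tan(np.radians(s['vertical_fov'])/2)
    return np.array([[f,0,s['cx']],[0,f,s['cy']],[0,0,1.]])
def rot(s):
    o=np.array(s['orientation'],float)
    return o if o.shape==(3,3) else Ro.from_euler('xyz',o).as_matrix()
def ray(s,px,z):
    p=cv2.undistortPoints(np.array(px,float).reshape(-1,1,2),K(s),np.array(s['D'],float)).reshape(-1,2)
    d=np.c_[p,np.ones(len(p))]@rot(s).T; e=np.array(s['eye'])
    return e+d*((z-e[2])/d[:,2])[:,None]
def proj(s,P):
    P=np.array(P,float).reshape(-1,3); R=rot(s); t=-R.T@np.array(s['eye'])
    return cv2.projectPoints(P,cv2.Rodrigues(R.T)[0],t,K(s),np.array(s['D'],float))[0].reshape(-1,2)
E
python3 - <<'E'
from h import *
for n in('scene','top'):
    s=snap(n,n+'0.png'); print(n,{k:v for k,v in s.items() if k!='pixels'})
print(r.sense())
E
```

```text
scene {'vertical_fov': 54.998963853853404, 'cx': 317.83270034565487, 'cy': 201.4022506654677, 'D': array([0.00748553, 0.        , 0.        , 0.        , 0.        ]), 'eye': array([1.23415642, 0.08989413, 0.7144369 ]), 'orientation': array([-2.3516866 , -0.00465765,  1.72236079])}
top {'vertical_fov': 51.74419897923188, 'cx': 314.81867112612645, 'cy': 198.4395552488654, 'D': array([-0.01290351,  0.        ,  0.        ,  0.        ,  0.        ]), 'eye': array([ 0.41267142, -0.01804979,  1.11301169]), 'orientation': array([-2.99754527,  0.0200082 , -1.54746521])}
{'time': 0.1, 'qpos': array([-1.29218254,  0.53708916, -0.00443445,  1.53879733,  0.00261076,
        1.06731818, -0.07120665]), 'qvel': array([-0.00100382, -0.00160599,  0.00183023, -0.00377421,  0.00071115,
       -0.00021786,  0.00044979]), 'effort': array([ 2.38394598e-03, -5.84568822e+01,  1.05174512e+00, -2.59773803e+01,
        1.26448990e-02,  4.68796701e-03, -2.90011735e-05]), 'ee_pos': array([0.21953502, 0.61117895, 0.23049259]), 'orientation': array([3.14146247e+00, 1.60106826e-03, 1.22604917e+00]), 'force': array([-0.14222418, -0.65399036,  0.06041182]), 'torque': array([ 0.0015488 , -0.00637528,  0.00113701]), 'gripper_width': 0.08524680281877042}
```

```bash
ls pics
```

```text
scene0.png
top0.png
```

View pics/top0.png

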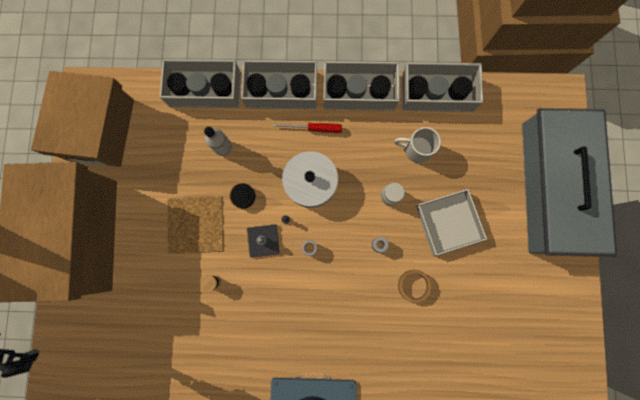

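View pics/scene0.png

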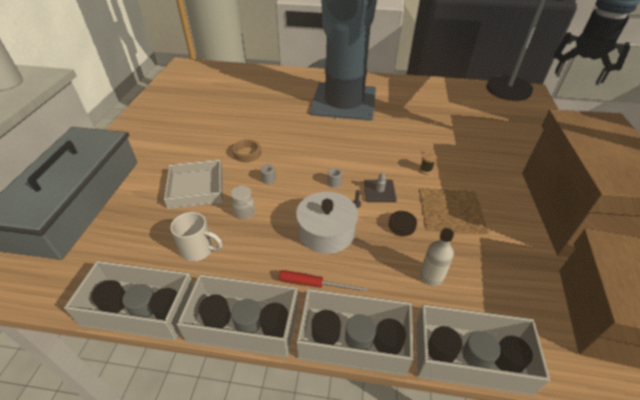

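The top view shows the lid knob at (310,177), sleeves at (310,248) and (380,244), gauge pin at (262,239), mat around (196,224) and tray around (452,222). The bolt at (286,219) is close to the gauge. Next I'll enlarge these areas to measure them.

Run:
```python
from h import *
s=cv2.imread('pics/top0.png'); c=cv2.imread('pics/scene0.png')
def crop(im,x,y,w,h,k): return cv2.resize(im[y:y+h,x:x+w],None,fx=k,fy=k,interpolation=cv2.INTER_CUBIC)
a=crop(s,240,205,160,60,5); b=crop(c,250,155,160,60,5)
cv2.imwrite('pics/z1.png',np.vstack([a,b]))
S=snap('top'); C=snap('scene')
# lid/mat/tray rough
for n,px,z in [('knob',(310,177),.101),('slA',(310,248),.04),('slB',(380,244),.04),('tip',(262,239),.068)]: print(n,ray(S,px,z).round(4))
h=cv2.cvtColor(s,cv2.COLOR_BGR2HSV)
# tray & mat by contours
for n,m,roi,z in [('tray',(h[...,1]<60)&(h[...,2]>90),(410,180,490,262),.035),('gauge',(h[...,2]<75),(243,222,283,260),.012),('lid',(h[...,1]<60)&(h[...,2]>110),(270,145,345,210),.066)]:
    x0,y0,x1,y1=roi; M=np.zeros(m.shape,np.uint8); M[y0:y1,x0:x1]=m[y0:y1,x0:x1]*255
    M=cv2.morphologyEx(M,cv2.MORPH_CLOSE,np.ones((3,3)))
    cs=max(cv2.findContours(M,0,1)[0],key=cv2.contourArea); hull=cv2.convexHull(cs).reshape(-1,2).astype(float)
    w=ray(S,hull,z)[:,:2].astype(np.float32); print(n,cv2.minAreaRect(w),cv2.minEnclosingCircle(w))
```

```text
knob [[0.6129 0.0189 0.101 ]]
slA [[0.4381 0.0165 0.04  ]]
slB [[ 0.4524 -0.164   0.04  ]]
tip [[0.4573 0.1377 0.068 ]]
tray ((0.5143754482269287, -0.3487769365310669), (0.13877330720424652, 0.14637568593025208), 18.54679298400879) ((0.5140398740768433, -0.35069963335990906), 0.09772077947854996)
gauge ((0.4557061791419983, 0.14246636629104614), (0.07726685702800751, 0.07776147872209549), 8.371800422668457) ((0.45589080452919006, 0.14344926178455353), 0.05264782905578613)
lid ((0.6164682507514954, 0.02159827947616577), (0.13947206735610962, 0.14247097074985504), 1.0342717170715332) ((0.6166728734970093, 0.021197067573666573), 0.07257043570280075)
```

View pics/z1.png

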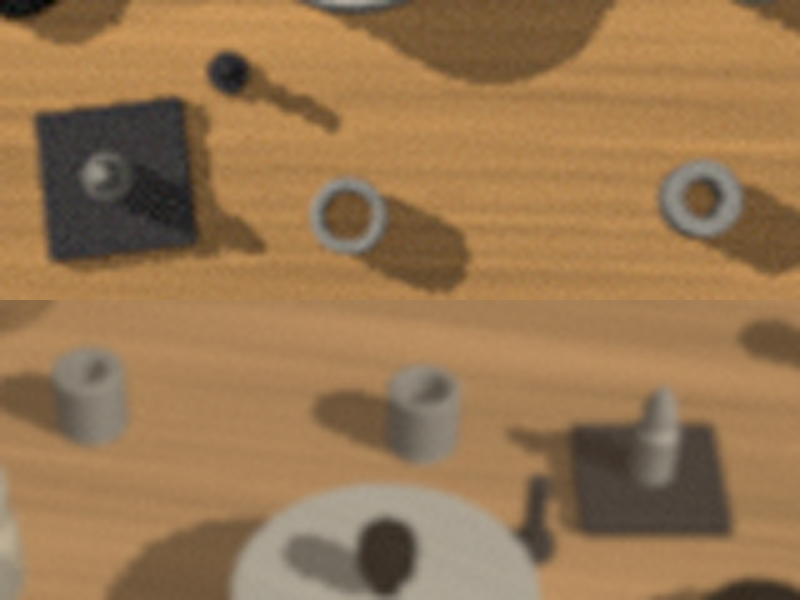

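The crops show the sleeve nearer the gauge with a wide bore and the right-hand one with a narrow bore, to be confirmed on the pin. Next I'll triangulate the key points.

Run:
```python
from h import *
S=snap('top'); C=snap('scene')
def cir(img,z0,thr):pass
T={'A':((309.2,247.8),(334.4,171.4),.04),'B':((379.8,244.4),(267.4,167.4),.04),'tip':((259.8,239),(382,172.8),.068),'knobtop':((309.8,176.8),(326.8,201),.101)}
for n,(p,q,z) in T.items(): print(n,ray(S,p,z).round(4)[0],ray(C,q,z).round(4)[0])
print('mat',ray(S,[(168,197),(222.5,196),(224.5,251.5),(169,252.5)],.004).round(4).tolist())
print('mat scene',ray(C,[(419.5,189.5),(476,191),(489,231.5),(424,229)],.004).round(4).tolist())
print('bolt',ray(S,[(285.4,219)],.05),'roller',ray(S,[(243,196)],.03),'spool',ray(S,(214,284),.052))
# gray sleeve masks, low saturation
for im,n,rois in[(S,'top',[(298,236,320,260),(368,232,392,258)]),(C,'scene',[(325,164,345,192),(258,160,278,190)])]:
    h=cv2.cvtColor(im['pixels'],cv2.COLOR_BGR2HSV)
    for x0,y0,x1,y1 in rois:
        M=((h[...,1]<70)&(h[...,2]>(100 if n=='top' else 70)))[y0:y1,x0:x1].astype(np.uint8)
        c=max(cv2.findContours(M,0,1)[0],key=cv2.contourArea); print(n,cv2.boundingRect(c),(np.array(cv2.minEnclosingCircle(c)[0])+[x0,y0]),cv2.minEnclosingCircle(c)[1])
```

```text
A [0.4386 0.0186 0.04  ] [0.4399 0.0171 0.04  ]
B [ 0.4514 -0.1635  0.04  ] [ 0.4518 -0.166   0.04  ]
tip [0.4571 0.1433 0.068 ] [0.4591 0.1425 0.068 ]
knobtop [0.6134 0.0194 0.101 ] [0.6174 0.0192 0.101 ]
mat [[0.5688, 0.4108, 0.004], [0.5746, 0.2605, 0.004], [0.4243, 0.2468, 0.004], [0.418, 0.3968, 0.004]]
mat scene [[0.4367, 0.2507, 0.004], [0.4189, 0.4015, 0.004], [0.5631, 0.4128, 0.004], [0.5795, 0.2566, 0.004]]
bolt [[0.51099631 0.08176466 0.05      ]] roller [[0.57190653 0.19896714 0.03      ]] spool [[0.34131849 0.25769821 0.052     ]]
top (4, 5, 15, 15) [309. 248.] 7.615873336791992
top (4, 5, 17, 15) [379.90625 244.     ] 8.15539264678955
scene (3, 4, 14, 19) [334.43220329 177.29660988] 9.406383514404297
scene (3, 5, 14, 19) [267.62068939 173.86206913] 9.241543769836426
```

Call:
servo_tool --moves '[0,0,-0.0917,0.0304,-0.0454,0,-0.2,0,0,-0.0917,0.0304,-0.0454,0,-0.2,0,0,-0.0917,0.0304,-0.0454,0,-0.2,0,0,-0.0917,0.0304,-0.0454,0,-0.2,0,0,-0.0917,0.0304,-0.0454,0,-0.2,0,0,-0.0917,0.0304,-0.0454,0,-0.2,0,0,-0.0917,0.0304,-0.0454,0,-0.2,0,0,-0.0917,0.0304,-0.0454,0,-0.2,0,0,-0.0917,0.0304,-0.0454,0,-0.2,0,0,-0.0917,0.0304,-0.0454,0,-0.2,0,0,-0.0917,0.0304,-0.0454,0,-0.2,0,0,-0.0917,0.0304,-0.0454,0,-0.2,0,0,-0.0917,0.0304,-0.0454,0,-0.2,0,0,0,0,0,-0.04,-0.2,0,0,0,0,0,-0.04,-0.2,0,0,0,0,0,0,-0.2,0,0,0,0,0,0,-0.2]'

```text
time: 2.42
ee_pos: [0.6158, 0.0216, 0.1528]
orientation: [3.142, -0.002, 0.034]
force: [0.3, -0.0, 0.1]
gripper_width: 0.051
```

Call:
servo_tool --moves '[0,0,0,0,0,-0.03,-0.2,0,0,0,0,0,-0.03,-0.2,0,0,0,0,-0.001,-0.019,-0.2,0,0,0,0,0,0,-0.2,0,0,0,0,0,0,1,0,0,0,0,0,0,1,0,0,0,0,0,0,1,0,0,0,0,0,0,1,0,0,0,0,0,0,1,0,0,0,0,0,0,1]'

```text
time: 3.68
ee_pos: [0.6164, 0.0205, 0.0741]
orientation: [-3.141, -0.003, 0.034]
force: [-1.0, -0.3, 6.4]
gripper_width: 0.0259
```

Call:
servo_tool --moves '[0,0,0,0,0,0.01,1,0,0,0,0,0,0.026,1,0,0,0,0,0,0.05,1,0,0,0.04,-0.007,0.019,0,1,0,0,0.069,-0.0149,0.0386,0,1,0,0,0.069,-0.0149,0.0386,0,1,0,0,0.069,-0.0149,0.0386,0,1,0,0,0.069,-0.0149,0.0386,0,1,0,0,0.069,-0.0149,0.0386,0,1,0,0,0.069,-0.0149,0.0386,0,1,0,0,0.069,-0.0149,0.0386,0,1,0,0,0.029,-0.0077,0.0198,0,1,0,0,0,0,0,0,1,0,0,0,0,0,0,1]'

```text
time: 5.42
ee_pos: [0.4969, 0.3272, 0.1582]
orientation: [3.14, 0.0, 0.583]
force: [-0.5, -0.0, -2.5]
gripper_width: 0.0263
```

Run:
```python
from h import *
S=snap('top'); C=snap('scene')
a=cv2.resize(S['pixels'][110:290,130:350],None,fx=3,fy=3); b=cv2.resize(C['pixels'][100:280,280:500],None,fx=3,fy=3)
cv2.imwrite('pics/lid1.png',cv2.resize(np.hstack([a,b]),(800,327)))
e=r.sense(); print(e['ee_pos'],e['force'],e['gripper_width'])
```

```text
[0.49700453 0.32726267 0.15830038] [ 0.68105729  0.15535467 -1.21097069] 0.025980997805891096
```

View pics/lid1.png

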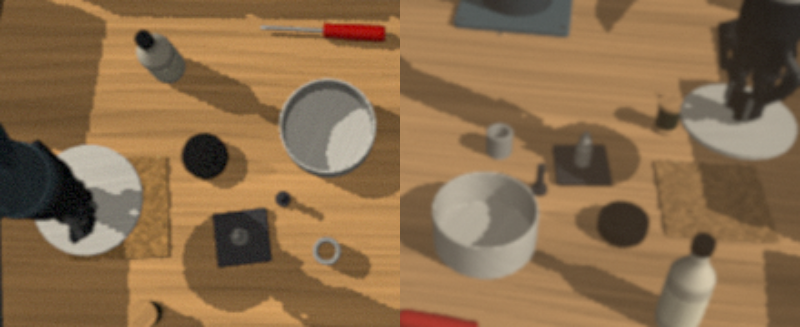

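The lid hangs level over the mat, and the open tin is visible at right. I'll lower the lid.

Call:
servo_tool --moves '[0,0,0,0,0.001,-0.04,1,0,0,0,0,0,-0.05,1,0,0,0,0,0,-0.03,1,0,0,0,0,0,-0.006,1,0,0,0,0,0,-0.004,1,0,0,0,0,0,-0.003,1,0,0,0,0,0,-0.002,1,0,0,0,0,0,0,1]'

```text
time: 6.52
ee_pos: [0.4961, 0.3308, 0.0237]
orientation: [-3.142, -0.001, 0.586]
force: [-0.0, 0.1, -0.8]
gripper_width: 0.026
```

Call:
servo_tool --moves '[0,0,0,0,0,-0.002,1,0,0,0,0,0,0,1]'

```text
time: 6.78
ee_pos: [0.4962, 0.3308, 0.023]
orientation: [-3.141, -0.001, 0.586]
force: [-4.7, -2.0, 14.4]
gripper_width: 0.0263
```

Call:
servo_tool --moves '[0,0,0,0,0,0,-0.1,0,0,0,0,0,0,-0.1,0,0,0,0,0,0,-0.1,0,0,0,0,0,0,-0.1,0,0,0,0,0,0.02,-0.1,0,0,0,0,0,0.05,-0.1,0,0,0,0,0,0.06,-0.3,0,0,-0.068,-0.0071,-0.0391,0,-0.6,0,0,-0.068,-0.0071,-0.0391,0,-0.6,0,0,-0.068,-0.0071,-0.0391,0,-0.6,0,0,-0.068,-0.0071,-0.0391,0,-0.6,0,0,-0.068,-0.0071,-0.0391,0,-0.6,0,0,-0.068,-0.0071,-0.0391,0,-0.6,0,0,-0.068,-0.0071,-0.0391,0,-0.6,0,0,-0.068,-0.0071,-0.0391,0,-0.6,0,0,0,0,0,0,-0.6,0,0,0,0,0,0,-0.6]'

```text
time: 8.9
ee_pos: [0.4396, 0.0184, 0.1521]
orientation: [-3.141, -0.001, 0.043]
force: [-0.3, -0.2, -0.5]
gripper_width: 0.0685
```

Run:
```python
from h import *
S=snap('top'); C=snap('scene')
a=S['pixels'][170:290,130:350]; b=C['pixels'][130:250,290:510]
cv2.imwrite('pics/lid2.png',cv2.resize(np.hstack([a,b]),(800,218),interpolation=cv2.INTER_CUBIC))
e=r.sense(); print(e['ee_pos'],e['force'],e['gripper_width'])
```

```text
[0.43956297 0.01893773 0.15171297] [ 0.03426061 -0.08060013  0.66481301] 0.06834822848162053
```

View pics/lid2.png

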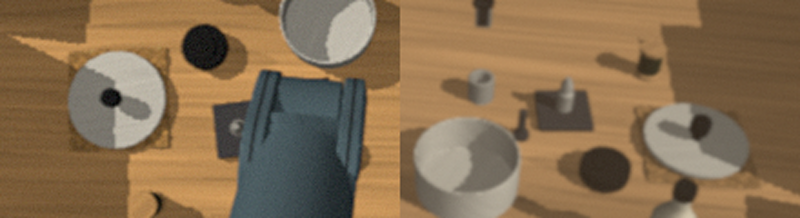

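The lid lies flat and knob-up, centred on the mat, and nothing else has moved. I'll grasp sleeve A.

Call:
servo_tool --moves '[0,0,0,0,0,-0.05,-0.6,0,0,0,0,0,-0.05,-0.6,0,0,0,0,0,-0.034,-0.6,0,0,0,0,0,-0.008,-0.6,0,0,0,0,0,0,1,0,0,0,0,0,0,1,0,0,0,0,0,0,1,0,0,0,0,0,0,1,0,0,0,0,0,0,1,0,0,0,0,0,0,1]'

```text
time: 10.25
ee_pos: [0.4402, 0.0181, 0.0107]
orientation: [-3.141, -0.002, 0.042]
force: [-1.5, 0.1, 8.8]
gripper_width: 0.0382
```

Call:
servo_tool --moves '[0,0,0,0,0,0.015,1,0,0,0,0,0,0.04,1,0,0,0,0,0,0.045,1,0,0,0.052,0.0038,0.025,0,1,0,0,0.052,0.0038,0.025,0,1,0,0,0.052,0.0038,0.025,0,1,0,0,0.052,0.0038,0.025,0,1,0,0,0.052,0.0038,0.025,0,1,0,0,0,0,0,0,1,0,0,0,0,0,0,1]'

```text
time: 11.5
ee_pos: [0.4579, 0.1424, 0.1091]
orientation: [3.141, 0.001, 0.302]
force: [0.6, -0.1, -1.5]
gripper_width: 0.038
```

Run:
```python
from h import *
C=snap('scene')
e=r.sense(); p=e['ee_pos'];print(p,e['force'],e['gripper_width'])
im=C['pixels']
u=proj(C,[p,[p[0],p[1],p[2]-.0107],[.459,.143,.068]]); print(u.round(1))
x0,y0=350,120
cv2.imwrite('pics/g1.png',cv2.resize(im[y0:y0+90,x0:x0+70],None,fx=6,fy=6,interpolation=cv2.INTER_CUBIC))
```

```text
[0.45790794 0.14196684 0.10912413] [-1.00300976 -0.81339976 -1.95075728] 0.038503330048533166
[[383.8 160. ]
 [383.3 163.3]
 [382.2 172.8]]
```

View pics/g1.png

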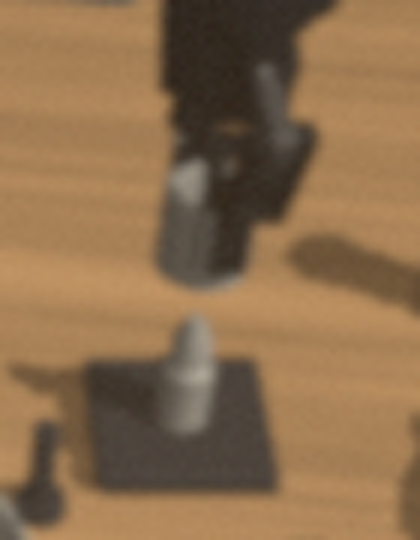

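Sleeve and pin line up: the sleeve's bottom centre is at column 383.2 (TCP predicts 383.3) and the pin tip at 382.1. I'll nudge about 1 mm and lower.

Call:
servo_tool --moves '[0,0,0,0.001,0.0009,0,1,0,0,0,0,0,-0.02,1,0,0,0,0,0,-0.018,1,0,0,0,0,0,-0.008,1,0,0,0,0,0,-0.006,1,0,0,0,0,0,-0.004,1,0,0,0,0,0,-0.004,1,0,0,0,0,0,0,1]'

```text
time: 12.55
ee_pos: [0.4591, 0.1436, 0.0492]
orientation: [3.142, 0.0, 0.302]
force: [0.4, 0.3, -1.1]
gripper_width: 0.0387
```

Call:
servo_tool --moves '[0,0,0,0,0,-0.006,1,0,0,0,0,0,-0.006,1,0,0,0,0,0,-0.006,1,0,0,0,0,0,-0.005,1,0,0,0,0,0,-0.002,1,0,0,0,0,0,-0.002,1,0,0,0,0,0,0,1]'

```text
time: 13.42
ee_pos: [0.4591, 0.1436, 0.0227]
orientation: [-3.141, 0.0, 0.302]
force: [-1.4, -0.6, 4.4]
gripper_width: 0.0385
```

Call:
servo_tool --moves '[0,0,0,0,0,-0.002,1,0,0,0,0,0,0,1]'

```text
time: 13.68
ee_pos: [0.4592, 0.1436, 0.0226]
orientation: [-3.14, -0.0, 0.301]
force: [-8.6, -2.5, 35.0]
gripper_width: 0.038
```

Sleeve A went past the shoulder and stopped on the plate with its lower end at about 12 mm, so it's good and goes in the tin.

Call:
servo_tool --moves '[0,0,0,0,0,0.005,1,0,0,0,0,0,0.02,1,0,0,0,0,0,0.03,1,0,0,0,0,0,0.04,1,0,0,0,0,0,0.015,1,0,0,-0.0536,0.0314,-0.0246,0,1,0,0,-0.0536,0.0314,-0.0246,0,1,0,0,-0.0536,0.0314,-0.0246,0,1,0,0,-0.0536,0.0314,-0.0246,0,1,0,0,-0.0536,0.0314,-0.0246,0,1,0,0,0,0,0,0,1,0,0,0,0,0,0,1]'

```text
time: 15.18
ee_pos: [0.6149, 0.0212, 0.1292]
orientation: [-3.141, 0.002, 0.035]
force: [-1.1, 0.5, -0.9]
gripper_width: 0.0383
```

Run:
```python
from h import *
C=snap('scene'); S=snap('top')
e=r.sense(); p=e['ee_pos'];print(p,e['force'],e['gripper_width'])
a=C['pixels'][130:260,270:390]; b=S['pixels'][130:260,260:380]
cv2.imwrite('pics/t1.png',cv2.resize(np.hstack([a,b]),(800,433),interpolation=cv2.INTER_CUBIC))
print(proj(C,[[p[0],p[1],.06]]))
```

```text
[0.61494503 0.02190448 0.12963367] [ 0.01359204  0.33927211 -2.10773591] 0.037914887356863394
[[327.71989431 212.81620745]]
```

View pics/t1.png

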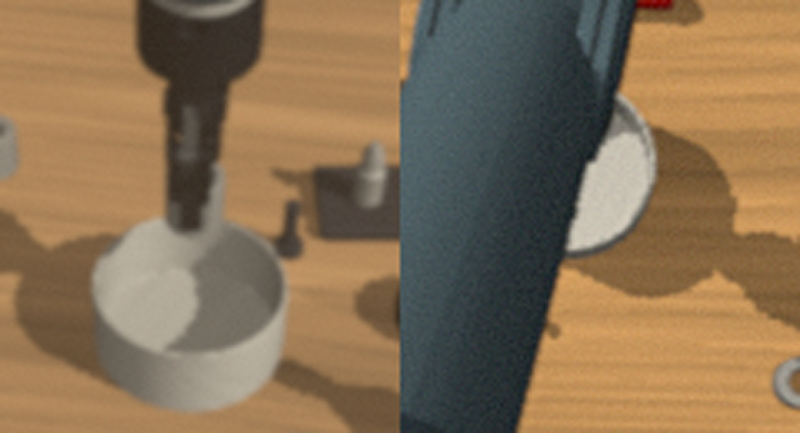

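The tin is open and centred under the sleeve (rim centre about column 327, predicted 327.7). I'll lower it in.

Call:
servo_tool --moves '[0,0,0,0,0,-0.03,1,0,0,0,0,0,-0.04,1,0,0,0,0,0,-0.03,1,0,0,0,0,0,-0.008,1,0,0,0,0,0,-0.004,1,0,0,0,0,0,-0.002,1,0,0,0,0,0,0,1]'

```text
time: 16.15
ee_pos: [0.6167, 0.0207, 0.0172]
orientation: [-3.141, -0.001, 0.034]
force: [0.5, -0.6, -1.6]
gripper_width: 0.0385
```

Call:
servo_tool --moves '[0,0,0,0,0,-0.002,1,0,0,0,0,0,-0.001,1,0,0,0,0,0,0,1]'

```text
time: 16.52
ee_pos: [0.6167, 0.0207, 0.0147]
orientation: [-3.141, -0.001, 0.034]
force: [-4.0, 0.4, 10.6]
gripper_width: 0.0384
```

Call:
servo_tool --moves '[0,0,0,0,0,0,-0.4,0,0,0,0,0,0,-0.4,0,0,0,0,0,0,-0.4,0,0,0,0,0,0,-0.4,0,0,0,0,0,0.02,-0.4,0,0,0,0,0,0.05,-0.4,0,0,0,0,0,0.06,-0.4,0,0,-0.0638,-0.0273,-0.0309,0,-0.6,0,0,-0.0638,-0.0273,-0.0309,0,-0.6,0,0,-0.0638,-0.0273,-0.0309,0,-0.6,0,0,-0.0638,-0.0273,-0.0309,0,-0.6,0,0,-0.0638,-0.0273,-0.0309,0,-0.6,0,0,-0.0638,-0.0273,-0.0309,0,-0.6,0,0,0,0,0,0,-0.6,0,0,0,0,0,0,-0.6]'

```text
time: 18.4
ee_pos: [0.4532, -0.1644, 0.1441]
orientation: [-3.141, -0.002, -0.348]
force: [-0.7, 0.5, -0.2]
gripper_width: 0.0683
```

Run:
```python
from h import *
C=snap('scene'); S=snap('top')
e=r.sense(); p=e['ee_pos'];print(p,e['force'],e['gripper_width'])
a=C['pixels'][140:270,240:400]; b=S['pixels'][130:260,260:420]
cv2.imwrite('pics/t2.png',cv2.resize(np.hstack([a,b]),(800,325),interpolation=cv2.INTER_CUBIC))
```

```text
[ 0.45342764 -0.16379719  0.14372607] [ 0.51301743  0.09232486 -0.04281106] 0.06835639540138437
```

View pics/t2.png

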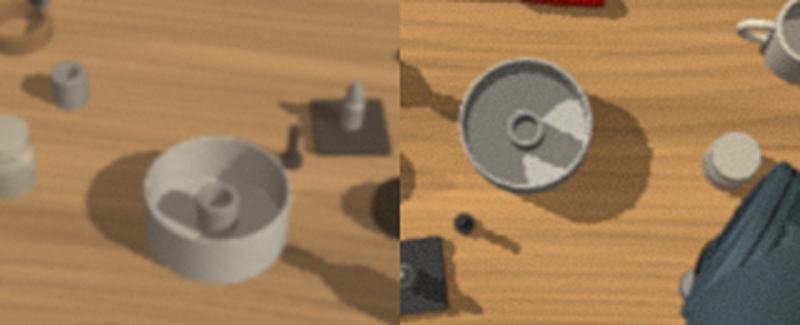

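Sleeve A stands upright in the middle of the tin and the arm is clear of it. I'll grasp sleeve B.

Call:
servo_tool --moves '[0,0,0,0,-0.0005,-0.05,-0.6,0,0,0,0,0,-0.05,-0.6,0,0,0,0,0,-0.026,-0.6,0,0,0,0,0,-0.008,-0.6,0,0,0,0,0,0,1,0,0,0,0,0,0,1,0,0,0,0,0,0,1,0,0,0,0,0,0,1,0,0,0,0,0,0,1,0,0,0,0,0,0,1]'

```text
time: 19.75
ee_pos: [0.4534, -0.1654, 0.0106]
orientation: [-3.141, -0.002, -0.349]
force: [-1.1, 0.2, 8.1]
gripper_width: 0.0383
```

Call:
servo_tool --moves '[0,0,0,0,0,0.015,1,0,0,0,0,0,0.04,1,0,0,0,0,0,0.048,1,0,0,0.0814,0.0007,0.0386,0,1,0,0,0.0814,0.0007,0.0386,0,1,0,0,0.0814,0.0007,0.0386,0,1,0,0,0.0814,0.0007,0.0386,0,1,0,0,0.0814,0.0007,0.0386,0,1,0,0,0.0814,0.0007,0.0386,0,1,0,0,0.0814,0.0007,0.0386,0,1,0,0,0.0814,0.0007,0.0386,0,1,0,0,0,0,0,0,1,0,0,0,0,0,0,1]'

```text
time: 21.38
ee_pos: [0.4577, 0.1429, 0.1128]
orientation: [3.141, -0.0, 0.302]
force: [-0.2, 0.7, -1.0]
gripper_width: 0.0382
```

Run:
```python
from h import *
C=snap('scene')
e=r.sense(); p=e['ee_pos'];print(p,e['force'],e['gripper_width'])
print(proj(C,[[p[0],p[1],p[2]-.0107],[.459,.143,.068]]).round(1))
cv2.imwrite('pics/g2.png',cv2.resize(C['pixels'][120:210,350:420],None,fx=6,fy=6,interpolation=cv2.INTER_CUBIC))
```

```text
[0.45774562 0.14238811 0.11270414] [-0.6211783   0.47994178 -3.42934928] 0.038196678645638416
[[383.6 162.2]
 [382.2 172.8]]
```

View pics/g2.png

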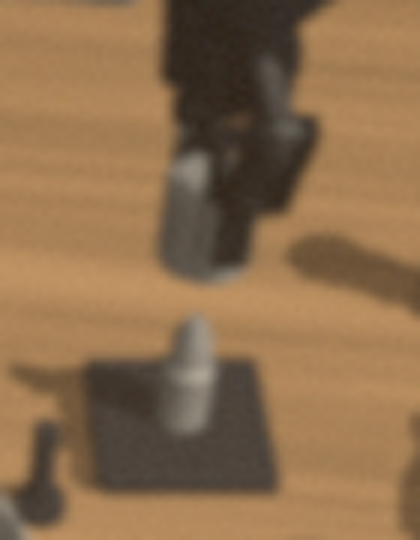

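Sleeve B's lower end is centred at column 383.5 (TCP predicts 383.6), lined up over the pin. I'll lower it.

Call:
servo_tool --moves '[0,0,0,0.0012,0.0008,0,1,0,0,0,0,0,-0.02,1,0,0,0,0,0,-0.015,1,0,0,0,0,0,-0.006,1,0,0,0,0,0,-0.006,1,0,0,0,0,0,-0.004,1,0,0,0,0,0,-0.004,1,0,0,0,0,0,0,1]'

```text
time: 22.42
ee_pos: [0.459, 0.1443, 0.0572]
orientation: [3.142, 0.0, 0.302]
force: [-0.2, -0.8, -2.0]
gripper_width: 0.0384
```

Call:
servo_tool --moves '[0,0,0,0,-0.0007,-0.002,1,0,0,0,0,0,-0.002,1,0,0,0,0,0,0,1]'

```text
time: 22.8
ee_pos: [0.4588, 0.1439, 0.0538]
orientation: [-3.141, 0.001, 0.302]
force: [-3.8, 0.6, 7.3]
gripper_width: 0.0383
```

Call:
servo_tool --moves '[0,0,0,0,0,-0.002,1,0,0,0,0,0,0,1]'

```text
time: 23.05
ee_pos: [0.4589, 0.1439, 0.0532]
orientation: [-3.14, 0.001, 0.302]
force: [-8.1, -1.4, 29.8]
gripper_width: 0.0382
```

Sleeve B stopped with its lower end at about 43 mm, on the shoulder with 30 N of push, so it goes to the tray.

Call:
servo_tool --moves '[0,0,0,0,0,0.005,1,0,0,0,0,0,0.02,1,0,0,0,0,0,0.035,1,0,0,0,0,0,0.025,1,0,0,-0.0818,0.005,-0.0448,0,1,0,0,-0.0818,0.005,-0.0448,0,1,0,0,-0.0818,0.005,-0.0448,0,1,0,0,-0.0818,0.005,-0.0448,0,1,0,0,-0.0818,0.005,-0.0448,0,1,0,0,-0.0818,0.005,-0.0448,0,1,0,0,-0.0818,0.005,-0.0448,0,1,0,0,-0.0818,0.005,-0.0448,0,1,0,0,-0.0818,0.005,-0.0448,0,1,0,0,-0.0818,0.005,-0.0448,0,1,0,0,-0.0818,0.005,-0.0448,0,1,0,0,0,0,0,0,1,0,0,0,0,0,0,1]'

```text
time: 25.18
ee_pos: [0.5139, -0.3482, 0.1357]
orientation: [-3.141, 0.001, -0.597]
force: [-0.5, 0.3, -2.1]
gripper_width: 0.0384
```

Run:
```python
from h import *
C=snap('scene')
e=r.sense(); p=e['ee_pos'];print(p,e['force'],e['gripper_width'])
print(proj(C,[[p[0],p[1],.035]])-[140,110])
cv2.imwrite('pics/y1.png',cv2.resize(C['pixels'][110:230,140:280],None,fx=4,fy=4,interpolation=cv2.INTER_CUBIC))
```

```text
[ 0.51419072 -0.34755669  0.13574278] [-0.06130801  0.30184304 -2.99064455] 0.038490450273146536
[[55.75732306 66.77158073]]
```

View pics/y1.png

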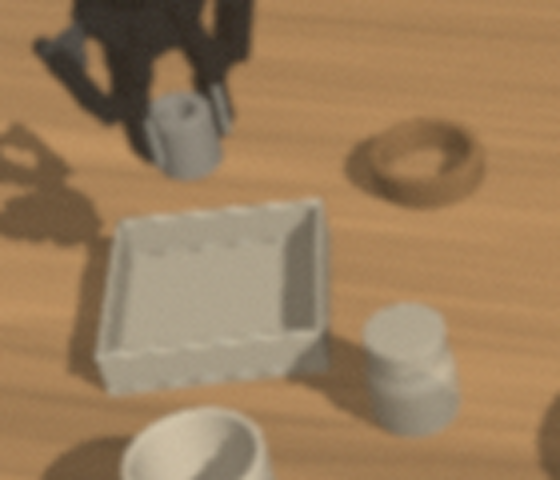

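The sleeve hangs about 5 mm off the tray centre, with its rim-plane projection at (223,267) in the crop against a tray centre near (217,275). I'll shift slightly and lower.

Call:
servo_tool --moves '[0,0,0,0.003,-0.003,-0.03,1,0,0,0,0,0,-0.045,1,0,0,0,0,0,-0.03,1,0,0,0,0,0,-0.008,1,0,0,0,0,0,-0.004,1,0,0,0,0,0,-0.002,1,0,0,0,0,0,0,1]'

```text
time: 26.1
ee_pos: [0.5177, -0.3524, 0.0182]
orientation: [-3.141, -0.001, -0.597]
force: [-0.8, 0.1, -2.1]
gripper_width: 0.0382
```

Call:
servo_tool --moves '[0,0,0,0,0,-0.002,1,0,0,0,0,0,-0.002,1,0,0,0,0,0,0,1]'

```text
time: 26.48
ee_pos: [0.5174, -0.3523, 0.0146]
orientation: [-3.141, -0.001, -0.598]
force: [-3.1, 1.7, 9.5]
gripper_width: 0.0382
```

Call:
servo_tool --moves '[0,0,0,0,0,0,-0.4,0,0,0,0,0,0,-0.4,0,0,0,0,0,0,-0.4,0,0,0,0,0,0,-0.4,0,0,0,0,0,0.02,-0.4,0,0,0,0,0,0.05,-0.4,0,0,0,0,0,0.05,-0.4,0,0,0,0,0,0.05,-0.4,0,0,0.1,-0.04,0.035,0,-0.4,0,0,0.1,-0.04,0.035,0,-0.4,0,0,0.1,-0.02,0.04,0,-0.4,0,0,0,0,0,0,-0.4,0,0,0,0,0,0,-0.4]'

```text
time: 28.1
ee_pos: [0.418, -0.2429, 0.1844]
orientation: [3.141, -0.002, -0.298]
force: [-0.4, -0.6, -0.2]
gripper_width: 0.0599
```

Run:
```python
from h import *
C=snap('scene','fin_s.png'); S=snap('top','fin_t.png')
cv2.imwrite('pics/fin.png',np.vstack([cv2.resize(C['pixels'][110:310,120:520],(800,400))[:300],cv2.resize(S['pixels'][100:310,140:500],(800,466))[:300]]))
print(r.sense()['time'],r.sense()['force'],r.sense()['ee_pos'])
```

```text
28.2 [ 0.29070292 -0.97086617  0.37062957] [ 0.41785682 -0.24343977  0.18393624]
```

View pics/fin.png

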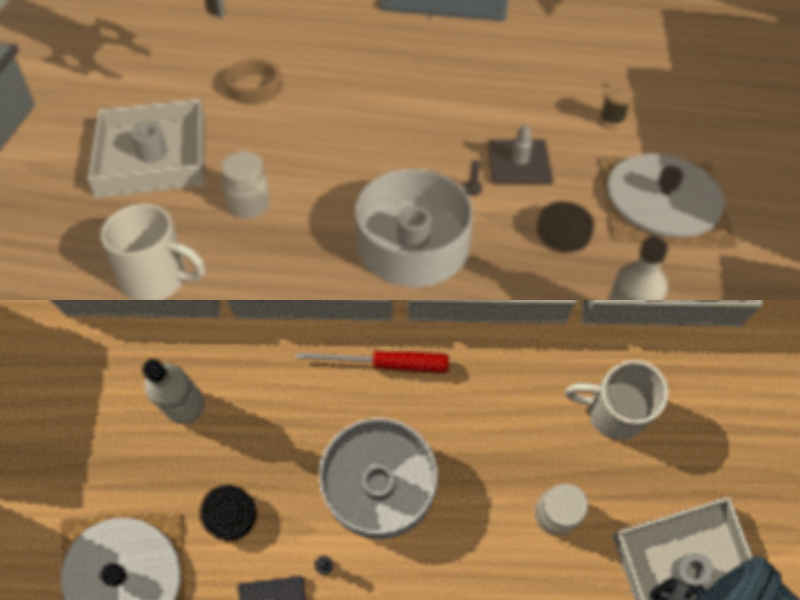

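The final picture shows one sleeve upright in the tin at (413,223) and the other upright in the tray at (150,140). The lid is flat and knob-up on the mat, the bystanders look unmoved, and the gripper is clear.

```bash
python3 -c "
from h import *
print(r.hand_in())"
```

```text
the job is handed in; nothing more can be done
None
```

The job is done and handed in at about 28 s on the robot's clock, against the 72 s limit.

- **Lid:** I lifted it off the tin by its knob and laid it flat, knob up, on the cork mat.
- **First sleeve (the one nearest the gauge):** it passed the pin's step and stopped with its lower end at about 12 mm, on the base plate, under a 35 N push. It is good and stands upright in the tin.
- **Second sleeve:** it stopped with its lower end at about 43 mm, on the step, under a 30 N push. It stands upright in the white tray.

My last pictures show both sleeves upright where they belong, the lid flat on the mat and the gripper clear of everything. By eye, the other items in view look unmoved. None of my checks failed or disagreed: the stop heights match the wide and narrow bores seen in the first pictures. The highest force I read was about 36 N, with no jams.

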